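Index the rotary table to the toothed ring

TASK

On the indexing table, throw the cam lever over so that it lifts the lock plunger, turn the head by its posts until the toothed ring faces the pointer, then throw the lever back so that the plunger drops fully home and locks the head. Leave all five parts lying in their nests and do not shift or knock over the things standing around the table.

Things in the scene. Friction and masses are not known exactly. Their poses are not given: they have to be found in the camera images.
- head_center (a point): Centre of the head's flat upper face, 45 mm above the bench: a round aluminium disc on a grey bed plate (200 x 330 x 12 mm), 118 mm in outer radius with its notched steel rim, that turns both ways without end stop, with light friction, about the vertical axis through this point.
- index_base: The fixed bed of the indexing table; origin under the centre of the bed plate, on the bench, on the head's axis. Its own -y axis points to the plunger bracket and lever, its own +y axis to the pointer; z up. It is placed and turned differently every time but cannot move.
- index_head (a joint): Turn of the head, rad, positive counter-clockwise from above, 0 at the start (locked). The head has five stations, 2*pi/5 (72 degrees) apart; the five notches of the rim meet the plunger at 0 and every multiple of 2*pi/5. While the plunger is home the head is locked.
- post_0 (a point): Centre of the rounded top of push post 0 of five: plain steel rods 12 mm thick, fixed to the head, standing 60 mm above its upper face (top 105 mm above the bench), 78 mm from the axis, between neighbouring nests. The head is turned by pushing a post sideways.
- post_1 (a point): Centre of the rounded top of push post 1 of five: plain steel rods 12 mm thick, fixed to the head, standing 60 mm above its upper face (top 105 mm above the bench), 78 mm from the axis, between neighbouring nests. The head is turned by pushing a post sideways.
- post_2 (a point): Centre of the rounded top of push post 2 of five: plain steel rods 12 mm thick, fixed to the head, standing 60 mm above its upper face (top 105 mm above the bench), 78 mm from the axis, between neighbouring nests. The head is turned by pushing a post sideways.
- post_3 (a point): Centre of the rounded top of push post 3 of five: plain steel rods 12 mm thick, fixed to the head, standing 60 mm above its upper face (top 105 mm above the bench), 78 mm from the axis, between neighbouring nests. The head is turned by pushing a post sideways.
- post_4 (a point): Centre of the rounded top of push post 4 of five: plain steel rods 12 mm thick, fixed to the head, standing 60 mm above its upper face (top 105 mm above the bench), 78 mm from the axis, between neighbouring nests. The head is turned by pushing a post sideways.
- plunger (a joint): Lift of the sprung vertical lock plunger, m, 0 = home. Its 14 mm round-ended pin, 108 mm from the head's axis on the bed's -y side, enters 15.5 mm notches of the rim, about 13 mm deep. The lever lifts it 0.0152, clear of the rim. Spring 6 N (home) to 11 N. Let down off a notch it rides on the rim (about 0.0125); within 1.5 degrees of a notch it draws the head in and drops home.
- plunger_top (a point): Top of the black button on the plunger, 95 mm above the bench when home.
- cam_lever (a joint): Angle of the cam lever, rad: 0 to 0.06 at the start, leaning 46 degrees from vertical to the bed's +x (plunger free to drop); 1.606 = thrown over the top to 46 degrees on the bed's -x side (the cam holds the plunger lifted and stays by itself). It swings in the plane of the bed's x and z axes. Let go before about 1.45 it may snap back. It takes 3 to 8 N at the knob.
- lever_knob (a point): Middle of the lever's black knob, a level rod 16 mm thick, 32 mm long along the bed's y axis, 70 mm from the pivot, 164 mm from the head's axis on the bed's -y side; 111 mm above the bench at both ends of the swing, 132 mm at the top. The 9 mm lever arm joins it 14 mm nearer the head; the plunger bracket is nearer still and below 113 mm.
- lever_pivot (a point): Point on the lever's horizontal pivot axis, below the middle of the knob's swing, 62 mm above the bench; fixed.
- work_place (a point): Fixed point in front of the pointer (steel cone at 66 mm height, on a short grey column at the bed's +y edge): on the level of the head's upper face, 63 mm from the axis towards the bed's +y, where the nest facing the pointer has its centre when the plunger is home.
- toothed_ring: The toothed drive ring: a dark ring gear 66 mm across, 26 mm tall, with teeth all round and a hole in the middle; lies loose in one of the five nests (three low curbs each, round a 69 mm circle, 6 mm high; centres 63 mm from the head's axis). Origin at the centre of its underside, z up.
- smooth_ring: Smooth dark ring, 63 mm across, 22 mm tall, without teeth; at the start in the nest facing the pointer. Origin at the centre of its underside.
- ball_bearing: Ball bearing, 52 mm across, 15 mm tall, in a nest. Origin at the centre of its underside.
- hex_nut: Large plain hexagon nut, 30 x 34 mm, 14 mm tall, lying flat in a nest. Origin at the centre of its underside.
- black_knob: Lobed black knob, 49 mm across, 31 mm tall, in a nest. Origin at the centre of its underside.
- white_carton: Bystander: slim white carton, 38 x 71 x 119 mm, standing on end; tips easily. Origin at the centre of its underside.
- squeeze_oiler: Bystander: small white oil bottle with a bent spout, 72 x 127 x 222 mm, upright. Origin at the centre of its underside.
- shaft_clamp_1: Bystander: grey clamp block 46 x 56 x 55 mm. Origin at the centre of its underside.
- bored_block_1: Bystander: grey steel block with a bore, 43 x 50 x 51 mm. Origin at the centre of its underside.
- duct_tape: Bystander: grey tape roll, 107 mm across, 48 mm tall, lying flat. Origin at the centre of its underside.
Things that resemble listed ones, but are neither listed nor needed, are in the scene too. Leave any blue or brown look-alike of the toothed_ring alone.

How it is judged:
By the outcome, as a careful person would: the job done as asked, in the order asked, and still so for the second after the job is handed in, with the robot touching nothing.
It also fails if it takes over 67 s, if anything falls off the work surface, if the arm or the gripper's body presses on something with over 40 N, if the wrist force passes 120 N, or if a joint passes its speed limit or range.

ROBOT

A 6-joint arm with a two-finger parallel gripper is mounted at the origin on a cart in front of the work surface, level with it; the furniture and walls round the work are solid. World frame = base frame: x ahead of the robot, y to its left, z up, the work surface at z = 0. Lengths are in mm, angles in rad, forces in N, time in s.
With the tool pointing down it reaches from about 300 to 775 mm from the base axis. Payload 14.6 kg.
Tool frame: the origin (TCP) lies midway between the tips of the shut fingers; the grasp point (between the pads) lies 19 mm behind it (manip.tcp_to_grasp is the distance from the TCP to the grasp point, in mm); z points along the fingers, x is the direction in which the jaws open and shut, and the axes are right-handed (so a half turn about z gives the same grasp; the last joint's range is limited). The gripper opens to 94 mm and grips with 3 to 60 N. Pads are 16 mm wide; open, the fingers measure 119 mm over their backs; the gripper's body (75 mm by 177 mm) begins 78 mm behind the grasp point.
Start: joints at [-1.335, 0.3, 1.521, -0, 1.321, -0.067], TCP at [164, -524.97, 205.446] pointing down, gripper open.
Joint ranges: [-3.03, 3.03], [-0.79, 2.21], [0.23, 2.52], [-1.04, 4.18], [0, 3.07], [-2.55, 2.55]. Speed limits (rad/s): [2.22, 2.22, 2.57, 3.14, 3.14, 3.14].

INTERFACE

Orientations are given as [roll, pitch, yaw] about the fixed x, y, z axes, in that order (R = Rz(yaw) Ry(pitch) Rx(roll)).
In Python, from cell import manip gives the robot as it stands.
- The arm moves only by the tool arm_command, never from a script. Its argument "steps" is a list of rows, each a list of 3 entries, a list of its own where there are three numbers: the opening, from 0 (shut) to 1 (fully open), then the shift along the tool's x, y, z in cm, then the turn about the tool's z in rad. A call has 1 to 5 rows; each row shifts and turns the commanded pose from where the row before left it, along the tool's axes as they then stand; what a row does not reach is not made up. A row lasts 1/12 s, in which the tool goes at most 41.7 mm and 7.16 degrees, less where a joint would pass 70% of its speed; a pose out of reach is approached as far as the arm can. A call with a gripper value outside its range is refused whole. The fingers move at their own pace and stop on an object; "force" is the grip in N (left out, the last holds). Time passes only in rows, so rows that do not move let the fingers close. It gives the time, the measured TCP pose, the force and the opening at its end, in the units of the state.
- manip.read_state(): the state, without advancing time (a new reading comes with each control period).
- manip.camera(name): name is "side" or "top"; returns (picture, depth): 400x640x3 uint8, red, green, blue; 400x640 float32, mm along the optical axis (not along the pixel's ray), 0 where there is no reading.
- manip.calibration(name): a dict with "fx", "fy", "cx", "cy" (pixels), "R" (3x3) and "t" (3): a world point X has camera coordinates R X + t. Camera axes: x right, y down, z forward; pixel columns grow to the right and rows downward; lengths in mm; the calibration is good to about 2 mm. A picture is of the moment at which its call begins. calibration takes no time and is no camera call.
- manip.sign_off(): hands the job in, once; it reports no verdict.
The state is a dict: "clock": time; "joints": joint angles; "qd": joint speeds; "effort": joint torques, N m; "eef_pos": TCP position; "eef_rot": TCP orientation; "wrist_force": force on the tool from outside, world axes, zero at the start; "moment": the same for the moment, N m; "finger_gap": finger opening in mm.
Only numpy, scipy, OpenCV 4.12 (cv2) and the standard library are available. Lean on these libraries where they do the work, as an engineer would, in place of code of your own. Each camera call takes 0.05 s, during which the arm holds its last target.

## Working session

There is one attempt and no reset: what is moved stays moved. The work goes in short steps, Python scripts to look and compute and a tool call to move; the robot and the scene stay as the last step left them, time stands still between calls to the robot, and variables do not carry over. Pictures are saved under pics/ and viewed, and the job is handed in when it is done.

Besides the shell and the picture viewer there is one more tool, called after "Emit:" in YAML: its name, and indented under it one key for each argument. arm_command: Moves the arm, as the interface text tells. Its arguments: {"type":"object","properties":{"steps":{"type":"array","items":{"type":"array"}},"force":{"type":"number"}},"required":["steps"]}

```bash
mkdir -p pics; ls; python3 - <<'E'
from cell import manip
import cv2,numpy as np
for n in ("top","side"):
    p,d=manip.camera(n); np.savez(f"{n}0.npz",p=p,d=d)
    cv2.imwrite(f"pics/{n}0.png",p[:,:,::-1]); c=manip.calibration(n); print(n,c)
print(manip.read_state())
E
```

```text
pics
top {'fx': 486.1786329906, 'fy': 486.1786329906, 'cx': 314.1069079187368, 'cy': 210.1134417119782, 'R': array([[ 0.05436713, -0.99850754, -0.0051869 ],
       [-0.97700872, -0.05212266, -0.20672974],
       [ 0.20615085,  0.01630695, -0.97838434]]), 't': array([ -89.70444205,  568.59935528, 1375.90418163])}
side {'fx': 362.7024851233488, 'fy': 362.7024851233488, 'cx': 322.7582838497925, 'cy': 201.3157143122486, 'R': array([[-9.99959121e-01, -9.18419348e-04, -8.99519438e-03],
       [ 6.53832747e-03,  6.13715400e-01, -7.89500258e-01],
       [ 6.24558163e-03, -7.89526798e-01, -6.13684307e-01]]), 't': array([572.87726434,  98.5391278 , 865.23195429])}
{'clock': 0.1, 'joints': array([-1.33460207e+00,  3.00369882e-01,  1.52155258e+00, -1.22647810e-05,
        1.32071359e+00, -6.66241438e-02]), 'qd': array([ 0.00029341, -0.00321677, -0.00087267,  0.00111394, -0.0006616 ,
       -0.00194244]), 'effort': array([ 1.16204894e-03, -5.32641149e+01, -3.53284550e+01,  7.09366612e-02,
        2.34847638e-02, -6.78352649e-05]), 'eef_pos': array([ 163.93836749, -524.73375011,  204.95391314]), 'eef_rot': array([-3.14153504e+00,  1.04187178e-03, -1.26797485e+00]), 'wrist_force': array([-0.18216065, -0.20344284,  0.31804088]), 'moment': array([0.02113972, 0.01580669, 0.02086922]), 'finger_gap': 93.8964266654291}
```

View pics/top0.png

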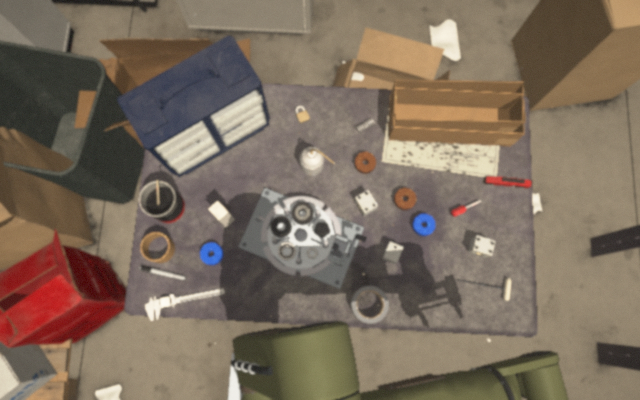

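View pics/side0.png

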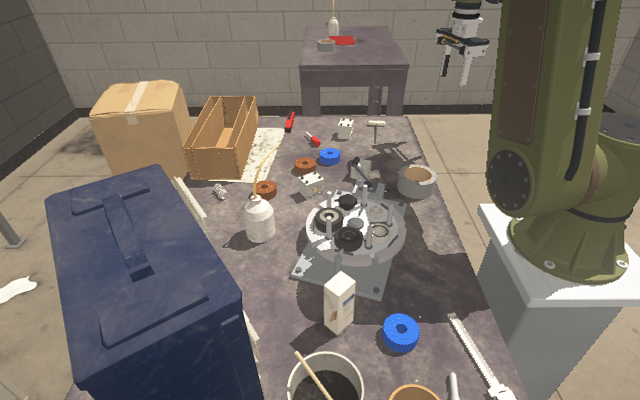

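```bash
python3 - <<'E'
import cv2,numpy as np
t=np.load("top0.npz")['p'];s=np.load("side0.npz")['p']
a=cv2.resize(t[175:300,225:385],None,fx=5,fy=4.8*1.04,interpolation=cv2.INTER_CUBIC)[:600]
cv2.imwrite("pics/tc.png",cv2.resize(t[180:300,230:380],(750,600),interpolation=cv2.INTER_CUBIC)[:,:,::-1])
cv2.imwrite("pics/sc.png",cv2.resize(s[150:300,285:445],(640,600),interpolation=cv2.INTER_CUBIC)[:,:,::-1])
E
```

```text
(no output)
```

View pics/tc.png

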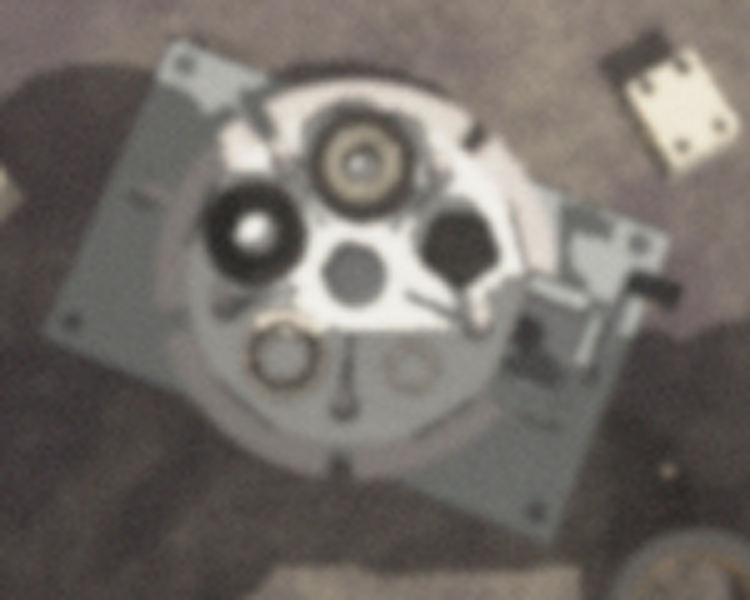

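View pics/sc.png

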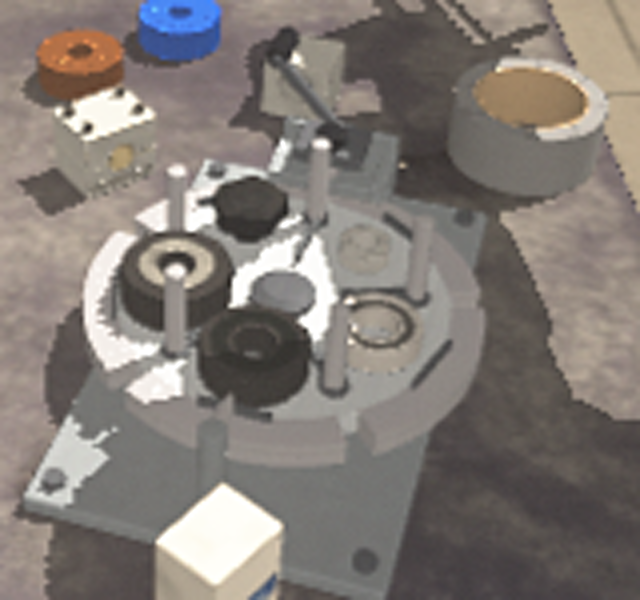

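```bash
cat > h.py <<'E'
import numpy as np,cv2
from cell import manip
def ray(n,u,v,z):
    c=manip.calibration(n);R=np.array(c['R']);t=np.array(c['t'])
    d=R.T@np.array([(u-c['cx'])/c['fx'],(v-c['cy'])/c['fy'],1]);o=-R.T@t
    return (o+d*(z-o[2])/d[2])
def cloud(n,d):
    c=manip.calibration(n);R=np.array(c['R']);t=np.array(c['t'])
    v,u=np.mgrid[:400,:640]
    P=np.stack([(u-c['cx'])/c['fx']*d,(v-c['cy'])/c['fy']*d,d],-1)
    return (P-t)@R
def proj(n,X):
    c=manip.calibration(n);p=np.array(c['R'])@np.array(X)+np.array(c['t'])
    return p[0]/p[2]*c['fx']+c['cx'],p[1]/p[2]*c['fy']+c['cy']
E
python3 - <<'E'
from h import *
f=lambda x,y:(230+x/5,180+y/5)
for nm,p,z in [("hub",(354,273),47),("cornTL",(175,40),12),("cornR",(665,245),12),("cornL",(45,330),12),("cornB",(545,540),12),("knob",(657,290),111),("pl",(527,335),95),("k",(460,245),60),("tr",(360,160),70),("sm",(252,228),67),("bear",(285,355),60),("nut",(410,368),55)]:
    print(nm,ray("top",*f(*p),z).round(1))
g=lambda x,y:(285+x/4,150+y/4)
for nm,p,z in [("p",(177,170),105),("p",(320,145),105),("p",(423,218),105),("p",(337,302),105),("p",(176,270),105),("lknob",(282,44),111),("ring a",(175,265),71),("ring b",(255,340),67),("hub",(283,290),47),("pointer",(213,430),66)]:
    print(nm,ray("side",*g(*p),z).round(1))
for n in("top","side"):
    P=cloud(n,np.load(n+"0.npz")['d'].astype(float)); np.save(n+"P.npy",P)
P=np.load("topP.npy")
for nm,p in [("hub",(354,273)),("a",(360,130)),("sm",(225,228)),("k",(460,245)),("bear",(255,355)),("nut",(395,368)),("lk",(657,290))]:
    u,v=f(*p);print(nm,P[int(round(v)),int(round(u))].round(1))
E
```

```text
hub [499.4 -23.6  47. ]
cornTL [644.   96.8  12. ]
cornR [ 532.1 -209.    12. ]
cornL [460.4 161.3  12. ]
cornB [ 351.9 -144.3   12. ]
knob [ 488.9 -196.8  111. ]
pl [ 461.7 -125.6   95. ]
k [517.3 -85.1  60. ]
tr [562.8 -24.1  70. ]
sm [519.6  36.6  67. ]
bear [447.3  12.9  60. ]
nut [444.2 -59.8  55. ]
p [556.7 -65.3 105. ]
p [470.2 -89.7 105. ]
p [418.7 -18.2 105. ]
p [474.2  52.3 105. ]
p [558.4  25.6 105. ]
lknob [ 485.9 -195.9  111. ]
ring a [558.4 -18.8  71. ]
ring b [515.3  40.5  67. ]
hub [494.4 -23.7  47. ]
pointer [540.4 106.4  66. ]
hub [497.3 -24.5  53.3]
a [579.  -23.3  78.1]
sm [516.8  51.8  71.4]
k [514.8 -85.1  74.5]
bear [446.9  30.6  55.6]
nut [442.  -51.3  59.6]
lk [ 487.5 -195.   119.1]
```

```bash
python3 - <<'E'
from h import *
t=np.load("top0.npz")['p'];s=np.load("side0.npz")['p']
a=cv2.resize(s[200:255,305:370],(780,600),interpolation=cv2.INTER_LANCZOS4)
cv2.imwrite("pics/ringcrop.png",a[:,:,::-1])
P=np.load("topP.npy")
for nm,u,v in [("oiler",312,158),("oiler spout",333,164),("carton",219,213),("block",366,201),("clamp",394,250),("tape",370,305)]:
    print(nm,P[v,u].round(0))
E
```

```text
oiler [717. -45. 109.]
oiler spout [ 737. -109.   -2.]
carton [537. 208. 118.]
block [ 610. -212.   52.]
clamp [ 468. -297.   54.]
tape [ 308. -238.   -0.]
```

View pics/ringcrop.png

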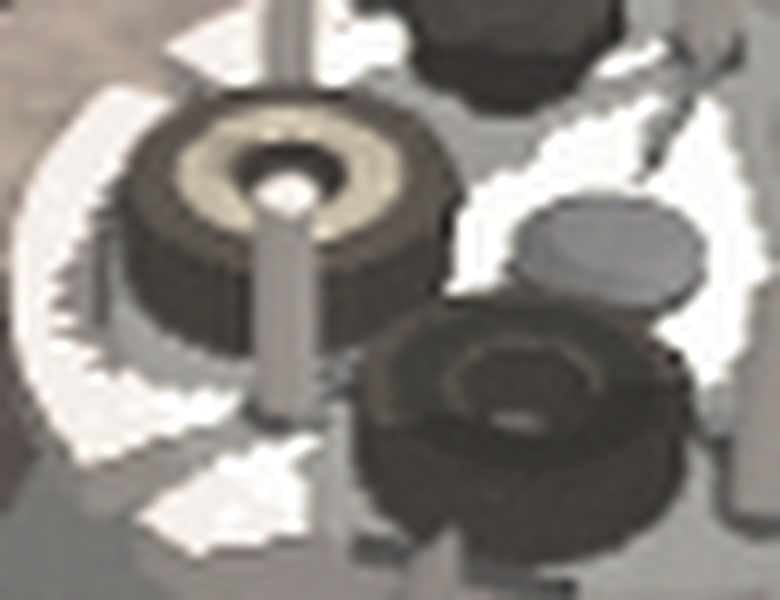

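Candidates for the toothed ring (top-view pixels):
- Dark ring at (302,212): on the head, tallest at 71 mm, with a serrated shadow.
- Dark ring at (280,226): on the head, smooth, facing the pointer.
- Brown rings at (365,161) and (404,198), and blue rings at (424,224) and (211,253): look-alikes on the bench.

I choose (302,212). The crop shows its tooth shadow on the disc, and it needs a turn of +72° to face the pointer.

The head axis is at about (497,-23.5) and the bed yaw is about -20°.

Emit:
arm_command:
  steps:
    - [0.4,[0,0,0],-0.115]
    - [0.4,[0,0,0],-0.115]
    - [0.4,[0,0,0],-0.115]
    - [0.4,[0,0,0],-0.115]
    - [0.4,[0,0,0],-0.115]

```text
clock: 0.52
eef_pos: [164.0, -524.8, 205.1]
eef_rot: [-3.141, 0.001, -0.687]
wrist_force: [-0.3, -0.4, -0.1]
finger_gap: 64.0
```

Emit:
arm_command:
  steps:
    - [0.4,[0,0,0],-0.115]
    - [0.4,[0,0,0],-0.115]
    - [0.4,[0,0,0],-0.115]
    - [0.4,[0,0,0],0]

```text
clock: 0.85
eef_pos: [164.0, -524.8, 205.1]
eef_rot: [-3.141, 0.0, -0.342]
wrist_force: [-0.6, -0.3, 0.3]
finger_gap: 39.0
```

```bash
cat >> h.py <<'E'
def togo(x,y,z,yaw=None):
    s=manip.read_state();p=s['eef_pos'];r=s['eef_rot'];w=r[2]
    d=np.array([x,y,z])-p
    print("pos",p.round(1),"rot",r.round(3),"F",np.round(s['wrist_force'],1),"gap",round(s['finger_gap'],1),"t",s['clock'])
    c,si=np.cos(w),np.sin(w)
    print("tool cm",np.round([ (c*d[0]+si*d[1])/10,(si*d[0]-c*d[1])/10,-d[2]/10],2),"dist",np.linalg.norm(d).round(1), "turn", None if yaw is None else round(w-yaw,3))
E
python3 -c "
from h import *
togo(486.5,-199.5,170,np.radians(-20))"
```

```text
pos [ 164.  -524.8  205.1] rot [-3.141  0.    -0.342] F [-0.6 -0.3  0.3] gap 39.0 t 0.85
tool cm [ 19.46 -41.47   3.51] dist 459.4 turn 0.007
```

Emit:
arm_command:
  steps:
    - [0.4,[1.3,-2.765,0],0]
    - [0.4,[1.3,-2.765,0],0]
    - [0.4,[1.3,-2.765,0],0]
    - [0.4,[1.3,-2.765,0],0]
    - [0.4,[1.3,-2.765,0],0]

```text
clock: 1.27
eef_pos: [273.0, -416.0, 205.3]
eef_rot: [-3.141, 0.0, -0.353]
wrist_force: [0.6, -0.3, 0.8]
finger_gap: 37.5
```

Emit:
arm_command:
  steps:
    - [0.4,[1.3,-2.765,0],0]
    - [0.4,[1.3,-2.765,0],0]
    - [0.4,[1.3,-2.765,0],0]
    - [0.4,[1.3,-2.765,0],0]
    - [0.4,[1.3,-2.765,0],0]

```text
clock: 1.68
eef_pos: [381.3, -308.1, 205.4]
eef_rot: [-3.142, 0.0, -0.353]
wrist_force: [0.7, -0.2, -0.1]
finger_gap: 37.6
```

Emit:
arm_command:
  steps:
    - [0.4,[1.3,-2.765,0],0]
    - [0.4,[1.3,-2.765,0],0]
    - [0.4,[1.3,-2.765,0],0]
    - [0.4,[1.3,-2.765,0],0]
    - [0.4,[1.3,-2.765,0],0]

```text
clock: 2.1
eef_pos: [489.6, -200.2, 205.3]
eef_rot: [-3.142, 0.0, -0.352]
wrist_force: [-0.5, -0.7, 0.6]
finger_gap: 38.0
```

Emit:
arm_command:
  steps:
    - [0.4,[0,0,0.5],0]
    - [0.4,[0,0,1],0]
    - [0.4,[0,0,1],0]
    - [0.4,[0,0,1],0]
    - [0.4,[0,0,0],0]

```text
clock: 2.52
eef_pos: [487.3, -201.9, 167.9]
eef_rot: [-3.141, 0.004, -0.35]
wrist_force: [0.5, 0.2, -0.8]
finger_gap: 37.4
```

```bash
python3 - <<'E'
from h import *
togo(486.5,-199.5,170,np.radians(-20))
for n in ("top","side"):
    p,d=manip.camera(n); 
    if n=="top": c=p[190:270,310:410]
    else: c=p[120:220,310:430]
    cv2.imwrite(f"pics/{n}1.png",cv2.resize(c,None,fx=5,fy=5,interpolation=cv2.INTER_CUBIC)[:,:,::-1])
    c=manip.calibration(n)
E
```

```text
pos [ 487.3 -201.9  167.9] rot [-3.141  0.004 -0.35 ] F [ 0.5  0.2 -0.8] gap 37.4 t 2.5167
tool cm [-0.16 -0.2  -0.21] dist 3.3 turn -0.001
```

View pics/side1.png

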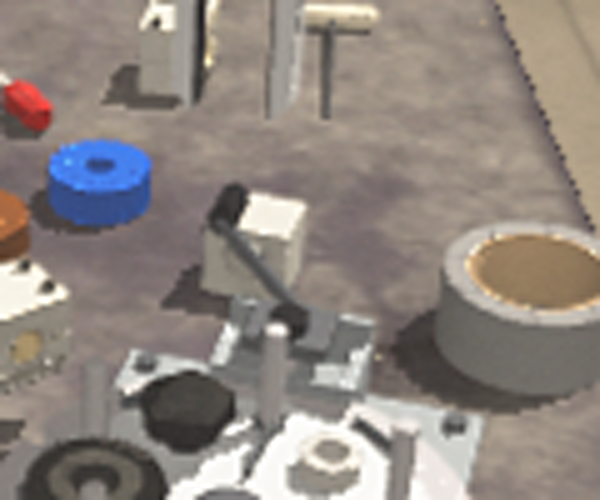

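```bash
python3 - <<'E'
from h import *
print(proj("side",[487.3,-201.9,167.9]),ray("side",355.6,161,111),ray("side",357,141.4,167.9))
E
```

```text
(np.float64(355.815118177755), np.float64(140.61669908132905)) [ 485.62488976 -195.86966713  111.        ] [ 484.58815681 -197.72568631  167.9       ]
```

View pics/top1.png

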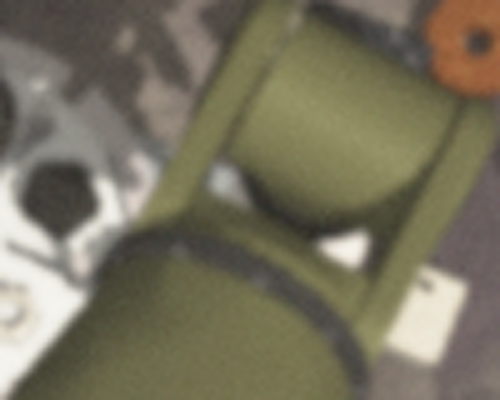

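Emit:
arm_command:
  steps:
    - [0.4,[-0.1,-0.4,1.0],0]
    - [0.4,[0,0,2.0],0]
    - [0.4,[0,0,2.0],0]
    - [0.4,[0,0,2.0],0]
    - [0.4,[0,0,0],0]

```text
clock: 3.03
eef_pos: [487.5, -196.7, 96.9]
eef_rot: [-3.141, 0.005, -0.349]
wrist_force: [-0.4, 0.2, -0.8]
finger_gap: 37.6
```

```bash
python3 - <<'E'
from h import *
togo(486.5,-199.5,96,np.radians(-20))
p,d=manip.camera("side"); c=p[120:220,310:430]
cv2.imwrite(f"pics/side2.png",cv2.resize(c,None,fx=5,fy=5,interpolation=cv2.INTER_CUBIC)[:,:,::-1])
E
```

```text
pos [ 487.5 -196.7   96.9] rot [-3.141  0.005 -0.349] F [-0.4  0.2 -0.8] gap 37.6 t 3.0333
tool cm [-0.    0.3   0.09] dist 3.1 turn 0.001
```

View pics/side2.png

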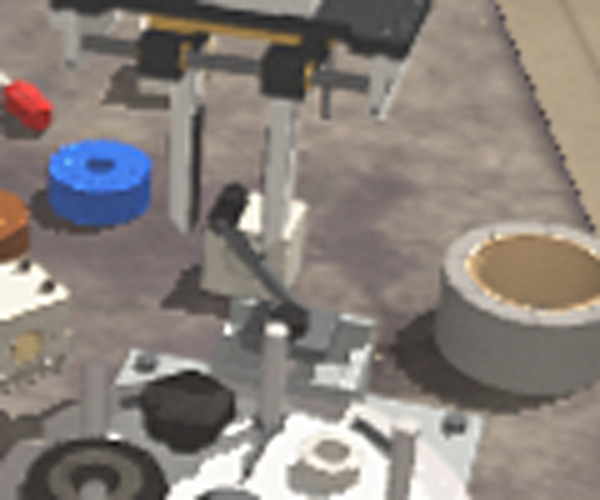

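Emit:
arm_command:
  steps:
    - [0.28,[0,0,0],0]
    - [0.28,[0,0,0],0]
    - [0.28,[-0.84,0,-0.65],0]
    - [0.28,[-0.95,0,-0.59],0]
    - [0.28,[-1.03,0,-0.44],0]

```text
clock: 3.5
eef_pos: [465.3, -189.1, 120.6]
eef_rot: [3.141, -0.01, -0.348]
wrist_force: [9.7, -3.1, 7.7]
finger_gap: 26.3
```

Emit:
arm_command:
  steps:
    - [0.28,[-1.09,0,-0.27],0]
    - [0.28,[-1.12,0,-0.09],0]
    - [0.28,[-1.12,0,0.09],0]
    - [0.28,[-1.09,0,0.27],0]
    - [0.28,[-1.03,0,0.44],0]

```text
clock: 3.92
eef_pos: [412.7, -169.9, 115.1]
eef_rot: [3.141, -0.006, -0.348]
wrist_force: [4.1, -1.7, 3.2]
finger_gap: 26.4
```

Emit:
arm_command:
  steps:
    - [0.28,[-0.95,0,0.59],0]
    - [0.28,[-0.84,0,0.75],0]
    - [0.28,[-0.3,0,0.1],0]
    - [0.28,[0,0,0],0]

```text
clock: 4.25
eef_pos: [391.9, -162.2, 99.2]
eef_rot: [3.141, -0.001, -0.348]
wrist_force: [-0.2, 0.1, -0.6]
finger_gap: 26.5
```

```bash
python3 - <<'E'
from h import *
togo(392,-163,96,np.radians(-20))
p,d=manip.camera("side"); c=p[120:240,310:430]
cv2.imwrite(f"pics/side3.png",cv2.resize(c,None,fx=5,fy=5,interpolation=cv2.INTER_CUBIC)[:,:,::-1])
E
```

```text
pos [ 391.9 -162.2   99.2] rot [ 3.141e+00 -1.000e-03 -3.480e-01] F [-0.2  0.1 -0.6] gap 26.5 t 4.25
tool cm [0.04 0.07 0.32] dist 3.3 turn 0.001
```

View pics/side3.png

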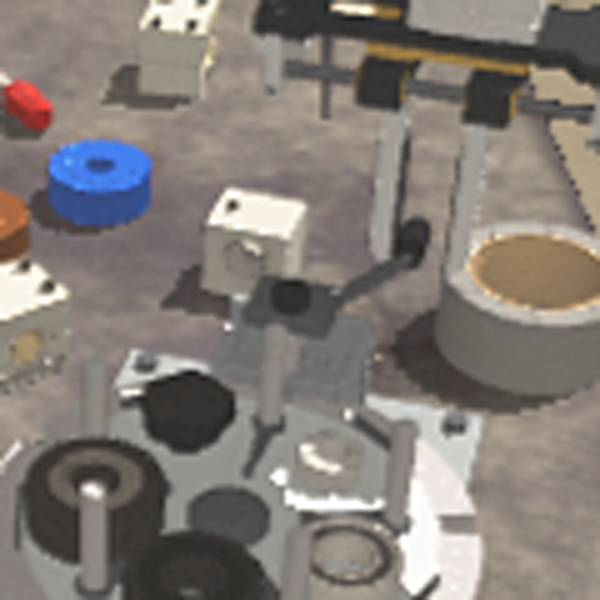

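Emit:
arm_command:
  steps:
    - [0.28,[-0.3,0,0.1],0]
    - [0.28,[-0.2,0,0],0]
    - [0.28,[0,0,0],0]

```text
clock: 4.55
eef_pos: [390.0, -161.5, 98.5]
eef_rot: [3.141, -0.009, -0.348]
wrist_force: [23.4, -5.0, -14.4]
finger_gap: 26.4
```

Emit:
arm_command:
  steps:
    - [0.32,[0.5,0,0],0]
    - [0.32,[0,0,-1],0]
    - [0.32,[0,0,-2],0]
    - [0.32,[0,0,-2],0]
    - [0.32,[0,0,-1],0]

```text
clock: 4.97
eef_pos: [392.2, -162.4, 160.2]
eef_rot: [3.141, -0.002, -0.348]
wrist_force: [1.0, -0.7, 0.5]
finger_gap: 30.2
```

Emit:
arm_command:
  steps:
    - [0.32,[0,0,0],-0.115]
    - [0.32,[0,0,0],-0.115]
    - [0.32,[0,0,0],-0.115]
    - [0.32,[0,0,0],-0.115]
    - [0.32,[0,0,0],-0.115]

```text
clock: 5.38
eef_pos: [391.6, -162.1, 157.8]
eef_rot: [-3.141, 0.0, 0.233]
wrist_force: [-0.7, 0.3, -0.0]
finger_gap: 30.0
```

Emit:
arm_command:
  steps:
    - [0.32,[0,0,0],-0.052]
    - [0.32,[0,0,0],0]

```text
clock: 5.55
eef_pos: [391.6, -162.1, 157.7]
eef_rot: [-3.141, 0.0, 0.282]
wrist_force: [0.3, 0.6, -0.9]
finger_gap: 29.8
```

```bash
python3 - <<'E'
from h import *
togo(475.5,51.5,150,np.radians(16))
p,d=manip.camera("side"); c=p[120:270,290:440]
cv2.imwrite(f"pics/side4.png",cv2.resize(c,None,fx=4,fy=4,interpolation=cv2.INTER_CUBIC)[:,:,::-1])
E
```

```text
pos [ 391.6 -162.1  157.7] rot [-3.141  0.     0.282] F [ 0.3  0.6 -0.9] gap 29.8 t 5.55
tool cm [ 13.99 -18.19   0.77] dist 229.6 turn 0.002
```

View pics/side4.png

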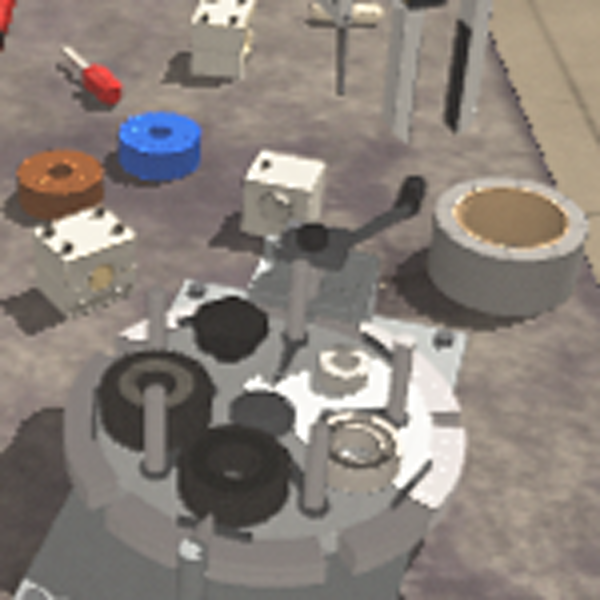

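Emit:
arm_command:
  steps:
    - [0.32,[1.75,-2.27,0],0]
    - [0.32,[1.75,-2.27,0],0]
    - [0.32,[1.75,-2.27,0],0]
    - [0.32,[1.75,-2.27,0],0]
    - [0.32,[1.75,-2.27,0],0]

```text
clock: 6.02
eef_pos: [444.8, -27.6, 157.7]
eef_rot: [3.142, -0.0, 0.276]
wrist_force: [0.4, -0.8, -0.2]
finger_gap: 30.0
```

Emit:
arm_command:
  steps:
    - [0.32,[1.75,-2.27,0],0]
    - [0.32,[1.75,-2.27,0],0]
    - [0.32,[1.75,-2.27,0],0]
    - [0.32,[0,0,1.5],0]
    - [0.32,[0,0,1.5],0]

```text
clock: 6.43
eef_pos: [476.9, 52.3, 127.5]
eef_rot: [3.141, -0.001, 0.279]
wrist_force: [0.1, -0.3, -1.0]
finger_gap: 30.1
```

Emit:
arm_command:
  steps:
    - [0.32,[0,0,0],0]

```text
clock: 6.52
eef_pos: [475.1, 51.4, 125.2]
eef_rot: [-3.141, 0.004, 0.278]
wrist_force: [-0.1, -0.6, -0.3]
finger_gap: 30.1
```

```bash
python3 - <<'E'
from h import *
togo(475.5,51.5,88,np.radians(16))
p,d=manip.camera("side"); c=p[120:270,290:440]
cv2.imwrite(f"pics/side5.png",cv2.resize(c,None,fx=4,fy=4,interpolation=cv2.INTER_CUBIC)[:,:,::-1])
s=manip.read_state()['eef_pos'];print(proj("side",s))
u,v=proj("side",s);print((u-290)*4,(v-120)*4)
E
```

```text
pos [475.1  51.4 125.2] rot [-3.141  0.004  0.278] F [-0.1 -0.6 -0.3] gap 30.1 t 6.5167
tool cm [0.04 0.   3.72] dist 37.2 turn -0.002
(np.float64(369.21441039244763), np.float64(217.26686295938552))
316.85764156979053 389.0674518375421
```

View pics/side5.png

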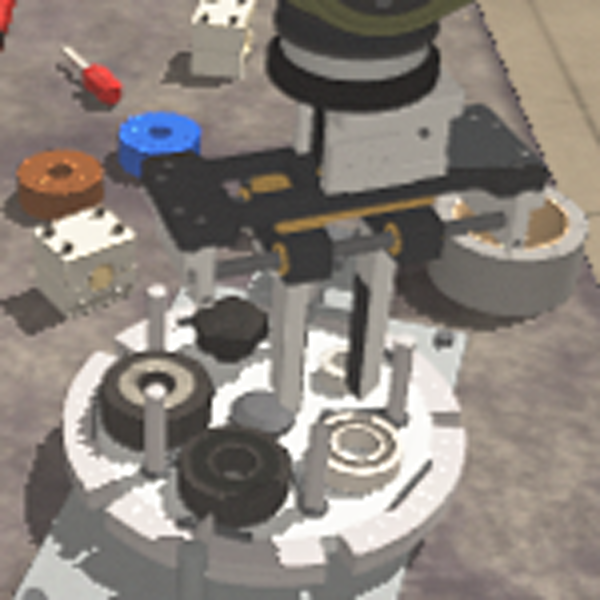

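Emit:
arm_command:
  steps:
    - [0.32,[0,0,1.2],0]
    - [0.32,[0,0,1.2],0]
    - [0.32,[0,0,1.2],0]
    - [0.32,[0,0,0],0]

```text
clock: 6.9
eef_pos: [475.8, 50.6, 90.7]
eef_rot: [-3.141, 0.002, 0.277]
wrist_force: [-0.9, -0.1, 0.5]
finger_gap: 29.9
```

```bash
python3 - <<'E'
from h import *
togo(475.5,51.5,88,np.radians(16))
p,d=manip.camera("side"); c=p[170:270,320:420]
cv2.imwrite(f"pics/side6.png",cv2.resize(c,None,fx=6,fy=6,interpolation=cv2.INTER_CUBIC)[:,:,::-1])
E
```

```text
pos [475.8  50.6  90.7] rot [-3.141e+00  2.000e-03  2.770e-01] F [-0.9 -0.1  0.5] gap 29.9 t 6.9
tool cm [-0.   -0.09  0.27] dist 2.9 turn -0.002
```

View pics/side6.png

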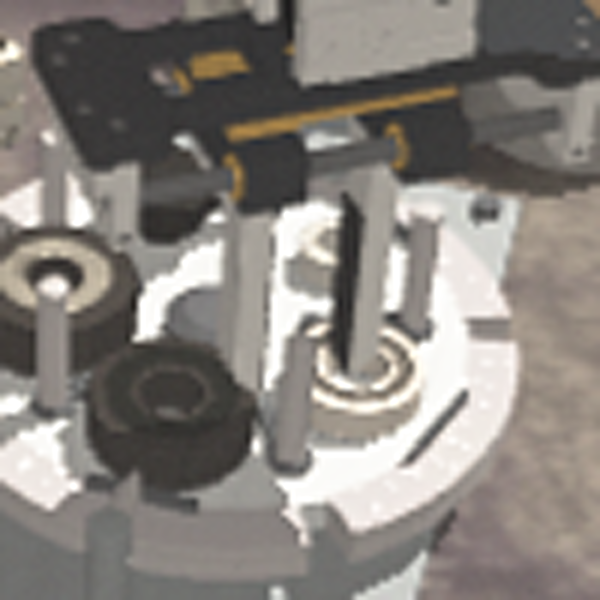

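```bash
python3 - <<'E'
from h import *
s=manip.read_state()['eef_pos']
u,v=proj("side",s);print((u-320)*6,(v-170)*6)
u,v=proj("side",[s[0],s[1],105]);print((u-320)*6,(v-170)*6)
print(ray("side",320+300/6,170+325/6,105))
E
```

```text
286.70095808276324 358.0063274532616
289.2414228853246 329.96749386153886
[472.16667225  48.09449825 105.        ]
```

Emit:
arm_command:
  steps:
    - [0.2,[0,0,0.2],0]
    - [0.2,[0,0,0],0]
    - [0.2,[-0.27,0.005,0],-0.035]
    - [0.2,[-0.54,0.02,0],-0.07]
    - [0.2,[-0.54,0.02,0],-0.07]
  force: 5

```text
clock: 7.37
eef_pos: [464.3, 46.1, 90.4]
eef_rot: [3.141, -0.002, 0.457]
wrist_force: [1.7, -0.4, 1.3]
finger_gap: 18.8
```

```bash
python3 - <<'E'
from h import *
a=np.radians(106+10.0)
togo(497+78*np.cos(a),-23.5+78*np.sin(a),88,np.radians(26))
p,d=manip.camera("side"); c=p[170:270,320:420]
cv2.imwrite(f"pics/side7.png",cv2.resize(c,None,fx=6,fy=6,interpolation=cv2.INTER_CUBIC)[:,:,::-1])
E
```

```text
pos [464.3  46.1  90.4] rot [ 3.141e+00 -2.000e-03  4.570e-01] F [ 1.7 -0.4  1.3] gap 18.8 t 7.3667
tool cm [-0.11 -0.11  0.24] dist 2.8 turn 0.003
```

View pics/side7.png

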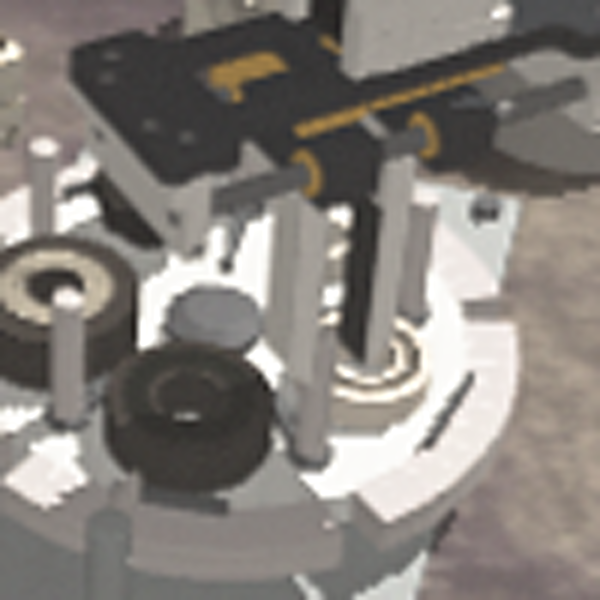

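Emit:
arm_command:
  steps:
    - [0.2,[-0.56,-0.05,0],-0.07]
    - [0.2,[-0.56,0.02,0],-0.07]
    - [0.2,[-0.56,0.02,0],-0.07]
    - [0.2,[-0.54,0.02,0],-0.07]
    - [0.2,[-0.54,0.02,0],-0.07]

```text
clock: 7.83
eef_pos: [441.7, 30.6, 90.3]
eef_rot: [3.14, -0.001, 0.805]
wrist_force: [1.5, 0.4, 1.0]
finger_gap: 18.7
```

Emit:
arm_command:
  steps:
    - [0.2,[-0.54,0.02,0],-0.07]
    - [0.2,[-0.54,0.02,0],-0.07]
    - [0.2,[-0.54,0.02,0],-0.07]
    - [0.2,[-0.54,0.02,0],-0.07]
    - [0.2,[-0.54,0.02,0],-0.07]

```text
clock: 8.25
eef_pos: [426.8, 8.2, 90.3]
eef_rot: [3.14, -0.001, 1.155]
wrist_force: [0.5, 0.4, 1.2]
finger_gap: 18.9
```

Emit:
arm_command:
  steps:
    - [0.2,[-0.54,0.02,0],-0.07]
    - [0.2,[-0.54,0.02,0],-0.07]
    - [0.2,[-0.54,0.02,0],-0.07]
    - [0.2,[0,0,0],0]
    - [0.2,[0,0,0],0]

```text
clock: 8.67
eef_pos: [421.7, -7.2, 89.9]
eef_rot: [3.141, -0.0, 1.36]
wrist_force: [-0.1, -0.1, 0.2]
finger_gap: 19.0
```

```bash
python3 - <<'E'
from h import *
a=np.radians(178)
togo(497+78*np.cos(a),-23.5+78*np.sin(a),88,np.radians(88))
p,d=manip.camera("side"); c=p[170:270,320:420]
cv2.imwrite(f"pics/side8.png",cv2.resize(c,None,fx=6,fy=6,interpolation=cv2.INTER_CUBIC)[:,:,::-1])
E
```

```text
pos [421.7  -7.2  89.9] rot [ 3.141 -0.     1.36 ] F [-0.1 -0.1  0.2] gap 19.0 t 8.6667
tool cm [-1.38  0.03  0.19] dist 13.9 turn -0.176
```

View pics/side8.png

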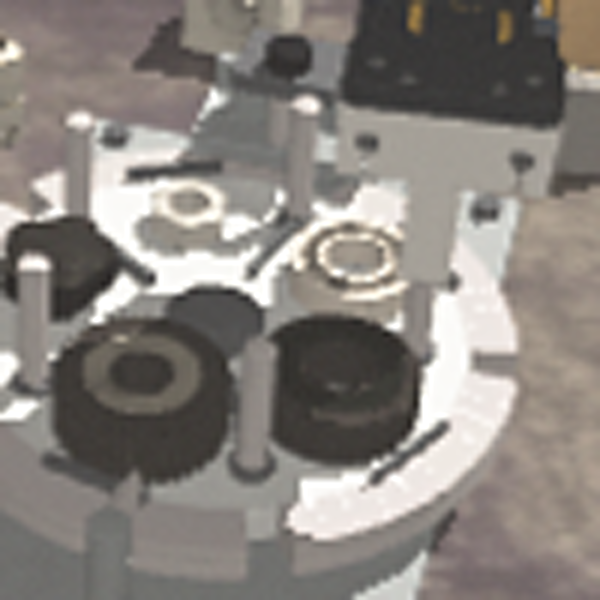

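Emit:
arm_command:
  steps:
    - [0.2,[-0.46,0.02,0],-0.059]
    - [0.2,[-0.46,0.02,0],-0.059]
    - [0.2,[-0.46,0.02,0],-0.058]
    - [0.2,[0,0,0],0]
    - [0.2,[0,0,0],0]

```text
clock: 9.13
eef_pos: [420.0, -20.7, 89.5]
eef_rot: [3.142, 0.0, 1.536]
wrist_force: [-0.0, -0.2, -0.2]
finger_gap: 18.7
```

```bash
python3 - <<'E'
from h import *
a=np.radians(178)
togo(497+78*np.cos(a),-23.5+78*np.sin(a),88,np.radians(88))
E
```

```text
pos [420.  -20.7  89.5] rot [3.142 0.    1.536] F [-0.  -0.2 -0.2] gap 18.7 t 9.1333
tool cm [-0.01 -0.1   0.15] dist 1.8 turn 0.0
```

Close gently on the post to centre it, reopen, lift clear and compare with the first picture.

Emit:
arm_command:
  steps:
    - [0.0,[0,0,0],0]
    - [0.0,[0,0,0],0]
    - [0.0,[0,0,0],0]
    - [0.0,[0,0,0],0]
    - [0.0,[0,0,0],0]
  force: 4

```text
clock: 9.55
eef_pos: [419.9, -20.7, 89.5]
eef_rot: [3.142, -0.0, 1.54]
wrist_force: [-0.4, 1.6, 0.5]
finger_gap: 11.7
```

Emit:
arm_command:
  steps:
    - [0.3,[0,0,0],0]
    - [0.3,[0,0,0],0]
    - [0.3,[0,0,0],0]
    - [0.3,[0,0,-1],0]
    - [0.3,[0,0,-2],0]

```text
clock: 9.97
eef_pos: [418.8, -20.8, 118.3]
eef_rot: [-3.138, -0.0, 1.54]
wrist_force: [0.5, 0.1, -0.5]
finger_gap: 27.9
```

Emit:
arm_command:
  steps:
    - [0.3,[0,0,-3],0]
    - [0.3,[-3,1,0],0]
    - [0.3,[-4,1,0],0]
    - [0.3,[-4,1,0],0]
    - [0.3,[-4,1,0],0]

```text
clock: 10.38
eef_pos: [455.4, -173.9, 149.7]
eef_rot: [3.141, 0.0, 1.541]
wrist_force: [0.6, 0.2, -0.2]
finger_gap: 27.8
```

Emit:
arm_command:
  steps:
    - [0.3,[-4,1,0],0]
    - [0.3,[-4,1,0],0]
    - [0.3,[-3,0,0],0]
    - [0.3,[0,0,0],0]

```text
clock: 10.72
eef_pos: [471.3, -287.2, 148.8]
eef_rot: [-3.141, 0.001, 1.536]
wrist_force: [-0.2, -0.5, -0.4]
finger_gap: 28.1
```

```bash
python3 - <<'E'
from h import *
togo(392,-163,150,np.radians(-20))
for n in ("top","side"):
    p,d=manip.camera(n); np.savez(f"{n}9.npz",p=p,d=d)
    o=np.load(n+"0.npz")['p']
    r=(slice(180,300),slice(230,380)) if n=="top" else (slice(180,290),slice(290,420))
    c=np.hstack([o[r],p[r]])
    k=800/c.shape[1]
    cv2.imwrite(f"pics/{n}9.png",cv2.resize(c,None,fx=k,fy=k,interpolation=cv2.INTER_CUBIC)[:,:,::-1])
E
```

```text
pos [ 471.3 -287.2  148.8] rot [-3.141e+00  1.000e-03  1.536e+00] F [-0.2 -0.5 -0.4] gap 28.1 t 10.7167
tool cm [12.14 -8.35 -0.12] dist 147.3 turn 1.885
```

View pics/top9.png

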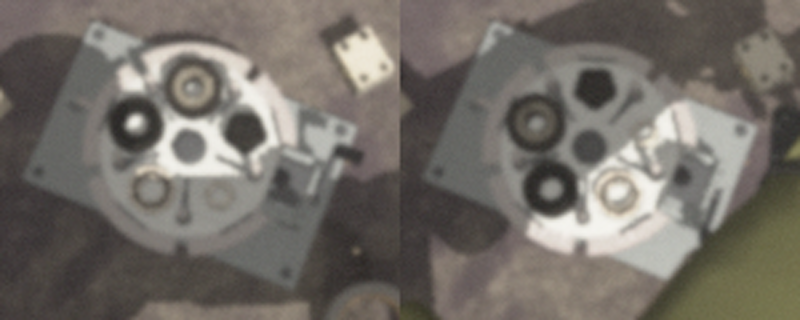

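View pics/side9.png

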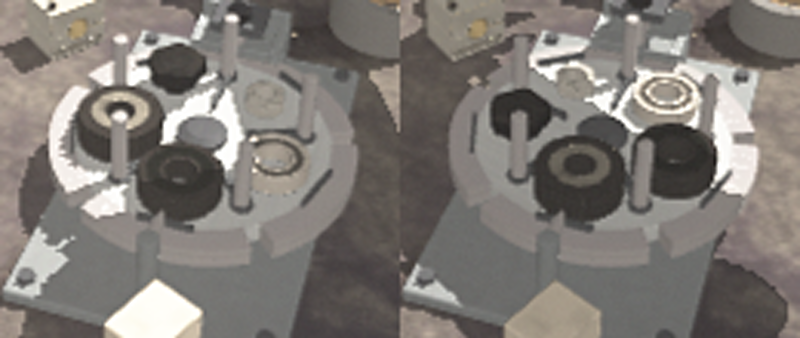

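```bash
python3 - <<'E'
from h import *
o=np.load("side0.npz")['p'];p=np.load("side9.npz")['p']
g=lambda a:cv2.cvtColor(a,cv2.COLOR_RGB2GRAY).astype(float)
G0,G1=g(o),g(p)
# posts: compare edge (gradient magnitude) patches around post tops / notches
def gm(G): 
    G=cv2.GaussianBlur(G,(0,0),0.8); return cv2.magnitude(cv2.Sobel(G,-1,1,0),cv2.Sobel(G,-1,0,1))
M0,M1=gm(G0).astype(np.float32),gm(G1).astype(np.float32)
for nm,(u,v,w,h) in dict(postF=(369,234,6,14),postA=(329,230,6,14),notch=(371,257,8,8),notchL=(313,247,10,8),postR=(390,213,6,12),postT=(365,195,6,12)).items():
    t=M0[v-h:v+h,u-w:u+w]; s=M1[v-h-4:v+h+4,u-w-4:u+w+4]
    r=cv2.matchTemplate(s,t,cv2.TM_CCOEFF_NORMED);_,mx,_,(x,y)=cv2.minMaxLoc(r)
    fx=lambda a,b,c:0.5*(a-c)/(a-2*b+c)
    sx=x+fx(r[y,x-1],r[y,x],r[y,x+1]) if 0<x<8 else x; sy=y+fx(r[y-1,x],r[y,x],r[y+1,x]) if 0<y<8 else y
    print(nm,round(mx,2),round(sx-4,2),round(sy-4,2))
c=np.hstack([o[205:270,300:400],p[205:270,300:400]]);cv2.imwrite("pics/cmp.png",cv2.resize(c,(800,260),interpolation=cv2.INTER_NEAREST)[:,:,::-1])
c=np.vstack([o[225:270,330:400],p[225:270,330:400]]);cv2.imwrite("pics/cmp.png",cv2.resize(c,(466,600),interpolation=cv2.INTER_NEAREST)[:,:,::-1])
print(proj("side",[475.5,51.5,105]),proj("side",[474.2,51.1,105]))
E
```

```text
postF 0.33 -0.79 -1.33
postA 0.23 -0.68 -0.12
notch 0.96 -0.57 0.08
notchL 0.4 -1.6 4
postR 0.36 0.17 -0.21
postT 0.65 -0.12 -0.31
(np.float64(368.57941518031015), np.float64(225.25029412974996)) (np.float64(369.17873568774866), np.float64(225.11997678831077))
```

View pics/cmp.png

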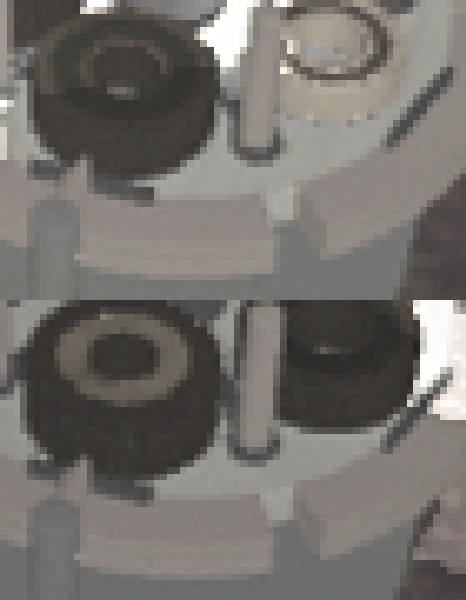

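Emit:
arm_command:
  steps:
    - [0.4,[0,0,0],0.118]
    - [0.4,[0,0,0],0.118]
    - [0.4,[0,0,0],0.118]
    - [0.4,[0,0,0],0.118]
    - [0.4,[0,0,0],0.118]

```text
clock: 11.23
eef_pos: [472.0, -281.2, 149.6]
eef_rot: [-3.142, -0.0, 0.945]
wrist_force: [-0.9, 0.2, 0.0]
finger_gap: 37.6
```

Emit:
arm_command:
  steps:
    - [0.4,[0,0,0],0.118]
    - [0.4,[0,0,0],0.118]
    - [0.4,[0,0,0],0.118]
    - [0.4,[0,0,0],0.118]
    - [0.4,[0,0,0],0.118]

```text
clock: 11.65
eef_pos: [472.0, -281.2, 149.6]
eef_rot: [-3.141, -0.0, 0.356]
wrist_force: [1.3, 0.2, 0.3]
finger_gap: 37.5
```

Emit:
arm_command:
  steps:
    - [0.4,[0,0,0],0.118]
    - [0.4,[0,0,0],0.118]
    - [0.4,[0,0,0],0.118]
    - [0.4,[0,0,0],0.118]
    - [0.4,[0,0,0],0.118]

```text
clock: 12.07
eef_pos: [472.0, -281.2, 149.6]
eef_rot: [-3.142, -0.0, -0.234]
wrist_force: [-0.2, 1.0, 0.4]
finger_gap: 37.5
```

Emit:
arm_command:
  steps:
    - [0.4,[0,0,0],0.115]
    - [0.4,[0,0,0],0]

```text
clock: 12.23
eef_pos: [472.0, -281.3, 149.6]
eef_rot: [-3.141, 0.0, -0.349]
wrist_force: [0.0, 0.8, -0.6]
finger_gap: 37.5
```

```bash
python3 - <<'E'
from h import *
togo(392.3,-162.3,150,np.radians(-20))
E
```

```text
pos [ 472.  -281.3  149.6] rot [-3.141  0.    -0.349] F [ 0.   0.8 -0.6] gap 37.5 t 12.2333
tool cm [-11.56  -8.46  -0.04] dist 143.3 turn -0.0
```

Emit:
arm_command:
  steps:
    - [0.4,[-2.9,-2.1,0],0]
    - [0.4,[-2.9,-2.1,0],0]
    - [0.4,[-2.9,-2.1,0],0]
    - [0.4,[-2.86,-2.1,0],0]
    - [0.4,[0,0,0.5],0]

```text
clock: 12.65
eef_pos: [389.1, -160.5, 145.0]
eef_rot: [-3.141, -0.0, -0.338]
wrist_force: [-0.2, 0.2, -0.2]
finger_gap: 37.9
```

Emit:
arm_command:
  steps:
    - [0.4,[0,0,0],0]

```text
clock: 12.73
eef_pos: [391.1, -163.0, 144.5]
eef_rot: [3.142, -0.001, -0.339]
wrist_force: [0.0, -0.8, -0.4]
finger_gap: 37.7
```

```bash
python3 - <<'E'
from h import *
togo(392.3,-162.3,97,np.radians(-20))
p,d=manip.camera("side"); c=p[120:240,310:430]
cv2.imwrite(f"pics/side10.png",cv2.resize(c,None,fx=5,fy=5,interpolation=cv2.INTER_CUBIC)[:,:,::-1])
E
```

```text
pos [ 391.1 -163.   144.5] rot [ 3.142e+00 -1.000e-03 -3.390e-01] F [ 0.  -0.8 -0.4] gap 37.7 t 12.7333
tool cm [ 0.09 -0.11  4.75] dist 47.5 turn 0.01
```

View pics/side10.png

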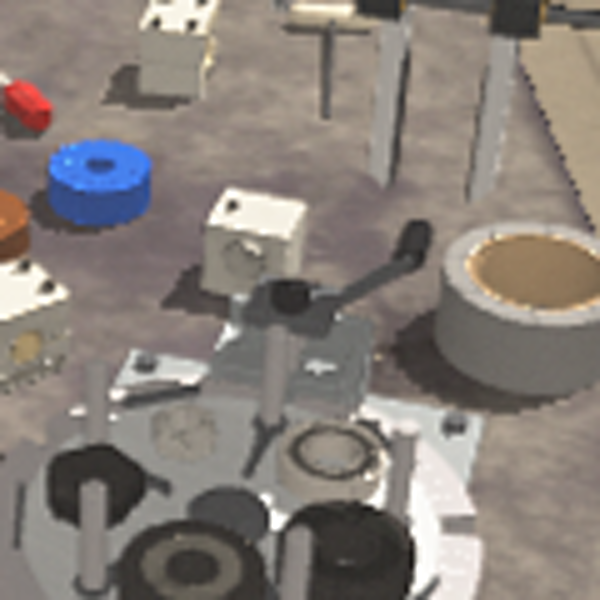

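Emit:
arm_command:
  steps:
    - [0.4,[0.2,0,1],0.01]
    - [0.4,[0,0,1.3],0]
    - [0.4,[0,0,1.3],0]
    - [0.4,[0,0,1.1],0]
    - [0.28,[0,0,0],0]

```text
clock: 13.2
eef_pos: [392.8, -165.3, 94.9]
eef_rot: [-3.141, 0.004, -0.355]
wrist_force: [0.6, -0.3, -0.2]
finger_gap: 34.0
```

Emit:
arm_command:
  steps:
    - [0.28,[0,0,0],0]
    - [0.28,[0,0,0],0]

```text
clock: 13.37
eef_pos: [393.8, -165.6, 97.6]
eef_rot: [3.142, -0.0, -0.355]
wrist_force: [0.1, 0.3, 0.5]
finger_gap: 26.8
```

Emit:
arm_command:
  steps:
    - [0.28,[0.84,0,-0.65],0]
    - [0.28,[0.95,0,-0.59],0]
    - [0.28,[1.03,0,-0.44],0]
    - [0.28,[1.09,0,-0.27],0]
    - [0.28,[1.12,0,-0.09],0]

```text
clock: 13.78
eef_pos: [441.0, -182.9, 119.0]
eef_rot: [3.141, -0.0, -0.355]
wrist_force: [-4.5, 0.7, 2.4]
finger_gap: 41.7
```

Emit:
arm_command:
  steps:
    - [0.28,[1.12,0,0.09],0]
    - [0.28,[1.09,0,0.27],0]
    - [0.28,[1.03,0,0.44],0]
    - [0.28,[0.95,0,0.59],0]
    - [0.28,[0.84,0,0.7],0]

```text
clock: 14.2
eef_pos: [488.8, -200.7, 97.6]
eef_rot: [3.141, -0.002, -0.355]
wrist_force: [0.1, 0.3, 0.2]
finger_gap: 26.5
```

Emit:
arm_command:
  steps:
    - [0.28,[0.3,0,0.1],0]
    - [0.28,[0.2,0,0],0]
    - [0.28,[0,0,0],0]

```text
clock: 14.45
eef_pos: [492.4, -201.9, 96.2]
eef_rot: [-3.142, 0.0, -0.355]
wrist_force: [-1.2, 1.3, -1.0]
finger_gap: 26.4
```

```bash
python3 - <<'E'
from h import *
togo(487,-197,97,np.radians(-20))
p,d=manip.camera("side"); c=p[120:240,310:430]
cv2.imwrite(f"pics/side11.png",cv2.resize(c,None,fx=5,fy=5,interpolation=cv2.INTER_CUBIC)[:,:,::-1])
E
```

```text
pos [ 492.4 -201.9   96.2] rot [-3.142  0.    -0.355] F [-1.2  1.3 -1. ] gap 26.4 t 14.45
tool cm [-0.68 -0.27 -0.08] dist 7.3 turn -0.006
```

View pics/side11.png

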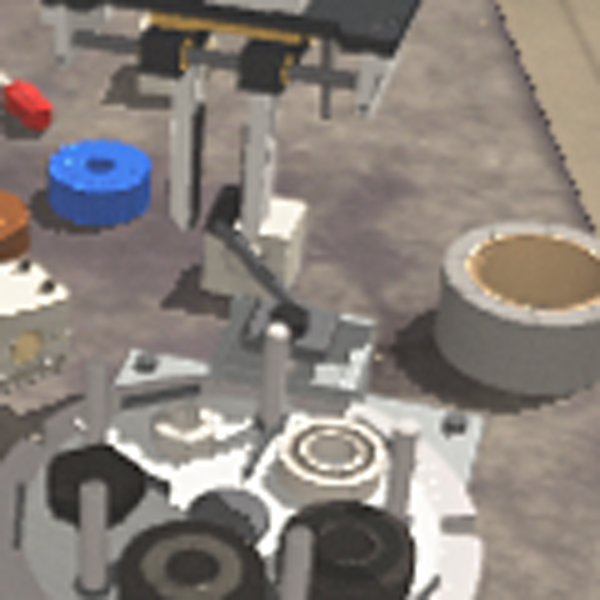

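Emit:
arm_command:
  steps:
    - [0.28,[0.2,0,0],0]
    - [0.28,[0,0,0],0]

```text
clock: 14.67
eef_pos: [494.2, -202.5, 96.3]
eef_rot: [3.142, 0.0, -0.355]
wrist_force: [-3.0, 0.6, 0.6]
finger_gap: 26.4
```

Emit:
arm_command:
  steps:
    - [0.34,[-0.5,0,0],0]
    - [0.34,[0,0,0],0]
    - [0.34,[0,0,-1],0]
    - [0.34,[0,0,-2.5],0]
    - [0.34,[0,0,-2.5],0]

```text
clock: 15.08
eef_pos: [489.3, -200.7, 157.1]
eef_rot: [-3.141, 0.001, -0.355]
wrist_force: [0.9, -0.3, 0.1]
finger_gap: 31.8
```

Emit:
arm_command:
  steps:
    - [0.34,[0,3,-1],0]
    - [0.34,[0,4,0],0]
    - [0.34,[0,4,0],0]
    - [0.34,[0,4,0],0]
    - [0.34,[0,4,0],0]

```text
clock: 15.5
eef_pos: [422.7, -380.7, 167.2]
eef_rot: [3.141, -0.001, -0.355]
wrist_force: [0.8, -0.5, -0.3]
finger_gap: 31.6
```

Emit:
arm_command:
  steps:
    - [0.34,[-4,1,-1],0]
    - [0.34,[-4,1,0],0]
    - [0.34,[-4,1,0],0]
    - [0.34,[-4,1,0],0]
    - [0.34,[0,0,0],0]

```text
clock: 15.92
eef_pos: [255.9, -360.3, 176.6]
eef_rot: [3.141, 0.0, -0.358]
wrist_force: [0.3, 0.3, -0.2]
finger_gap: 32.2
```

```bash
python3 - <<'E'
from h import *
togo(487,-197,97,np.radians(-20))
for n in ("top","side"):
    p,d=manip.camera(n); np.savez(f"{n}12.npz",p=p,d=d)
    o=np.load(n+"0.npz")['p']; q=np.load(n+"9.npz")['p']
    r=(slice(190,285),slice(250,375)) if n=="top" else (slice(150,270),slice(300,420))
    c=np.hstack([o[r],p[r]]); k=800/c.shape[1]
    cv2.imwrite(f"pics/{n}12.png",cv2.resize(c,None,fx=k,fy=k,interpolation=cv2.INTER_CUBIC)[:,:,::-1])
def gm(a): 
    G=cv2.GaussianBlur(cv2.cvtColor(a,cv2.COLOR_RGB2GRAY).astype(np.float32),(0,0),0.8); return cv2.magnitude(cv2.Sobel(G,-1,1,0),cv2.Sobel(G,-1,0,1))
M0=gm(np.load("side0.npz")['p']);M1=gm(np.load("side12.npz")['p'])
for nm,(u,v,w,h) in dict(notch=(371,257,8,8),notchR=(401,226,6,6)).items():
    t=M0[v-h:v+h,u-w:u+w]; s=M1[v-h-4:v+h+4,u-w-4:u+w+4]
    r=cv2.matchTemplate(s,t,cv2.TM_CCOEFF_NORMED);_,mx,_,(x,y)=cv2.minMaxLoc(r)
    fx=lambda a,b,c:0.5*(a-c)/(a-2*b+c)
    print(nm,round(mx,2),x+fx(r[y,x-1],r[y,x],r[y,x+1])-4,y-4)
E
```

```text
pos [ 255.9 -360.3  176.6] rot [ 3.141  0.    -0.358] F [ 0.3  0.3 -0.2] gap 32.2 t 15.9167
tool cm [ 15.93 -23.39   7.96] dist 294.0 turn -0.009
notch 0.31 0.16143179 0
notchR 0.69 0.33027267 0
```

View pics/side12.png

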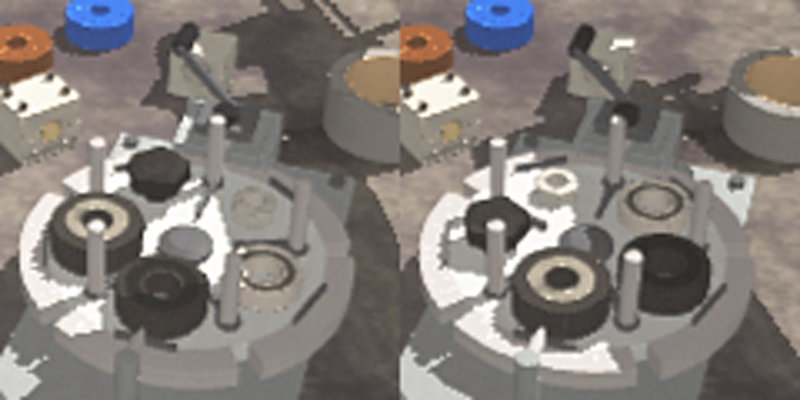

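View pics/top12.png

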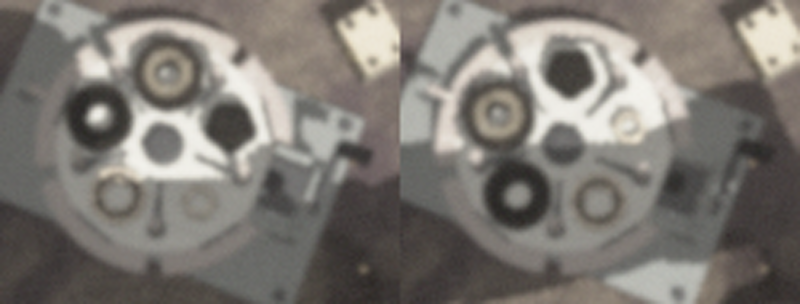

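```bash
python3 - <<'E'
from h import *
ims=[np.load(f"side{k}.npz")['p'][165:205,340:390] for k in (0,9,12)]
cv2.imwrite("pics/pl.png",cv2.resize(np.hstack(ims),(800,213*1),interpolation=cv2.INTER_NEAREST)[:,:,::-1])
for i in ims:
    g=cv2.cvtColor(i,cv2.COLOR_RGB2GRAY); m=(g<48).astype(np.uint8)
    n,l,st,ce=cv2.connectedComponentsWithStats(m); print([(st[k][4],ce[k].round(1)) for k in range(1,n) if st[k][4]>8])
E
```

```text
[]
[]
[(np.int32(9), array([26.8, 16.9]))]
```

View pics/pl.png

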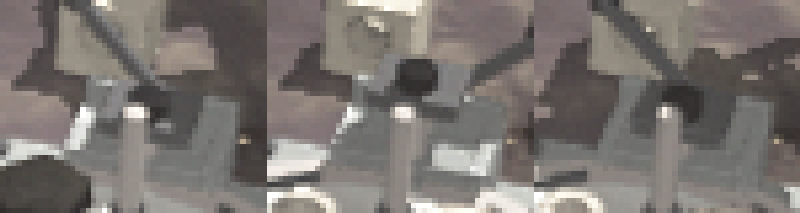

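```bash
python3 - <<'E'
from h import *
X=np.array([497-.342*108,-23.5-.94*108,95]);u,v=proj("top",X);print(u,v)
us,vs=proj("side",X)
for k in (0,9,12):
    P=cloud("top",np.load(f"top{k}.npz")['d'].astype(float));S=cloud("side",np.load(f"side{k}.npz")['d'].astype(float))
    a=P[int(v)-1:int(v)+2,int(u)-1:int(u)+2,2]
    b=S[int(vs)-2:int(vs)+3,int(us):int(us)+5,2]
    print(k,np.median(a).round(1),b.round(0).max(),np.median(b).round(1))
for n in("top","side"):
    a=np.load(f"{n}0.npz")['d'];b=np.load(f"{n}12.npz")['d']
    for nm,X in dict(oiler=(640,-30,60),carton=(537,208,115),block=(610,-212,50),clamp=(468,-297,53),tape=(345,-238,47)).items():
        u,v=map(int,proj(n,X)); 
        if 3<u<636 and 3<v<396: print(n,nm,np.median(a[v-4:v+5,u-4:u+5]).round(0),np.median(b[v-4:v+5,u-4:u+5]).round(0))
p=np.load("top12.npz")['p'];cv2.imwrite("pics/topfin.png",p[:,:,::-1])
E
```

```text
335.186041335691 247.56906544769242
0 95.4 95.0 81.4
9 109.7 614.0 102.8
12 93.3 95.0 81.9
top oiler 1511.0 1511.0
top carton 1375.0 1374.0
top block 1450.0 1450.0
top clamp 1421.0 1422.0
top tape 1402.0 1402.0
side oiler 955.0 955.0
side carton 632.0 633.0
side block 1010.0 1010.0
side clamp 1070.0 1082.0
side tape 1041.0 1041.0
```

View pics/topfin.png

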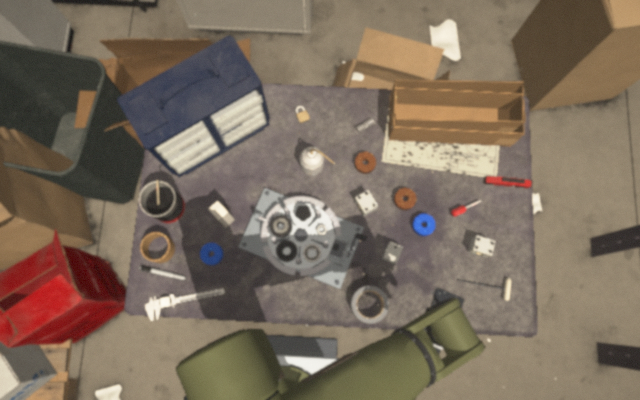

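```bash
python3 - <<'E'
from h import *
for k in (0,9,12):
    S=cloud("side",np.load(f"side{k}.npz")['d'].astype(float)); T=cloud("top",np.load(f"top{k}.npz")['d'].astype(float))
    for P in (S,T):
        m=(P[...,2]>30)&(P[...,2]<65)&(abs(P[...,0]-468)<60)&(P[...,1]<-215)&(P[...,1]>-330)
        print(k,m.sum(),np.median(P[m],0).round(1) if m.any() else None, P[m].min(0).round(0),P[m].max(0).round(0))
E
```

```text
0 136 [ 453.  -282.8   45.2] [ 431. -316.   30.] [ 490. -264.   48.]
0 265 [ 461.4 -295.6   47.7] [ 433. -324.   31.] [ 492. -269.   56.]
9 194 [ 459.9 -286.    45.3] [ 431. -320.   30.] [ 490. -265.   50.]Traceback (most recent call last):
  File "<stdin>", line 6, in <module>
    return umr_minimum(a, axis, None, out, keepdims, initial, where)
ValueError: zero-size array to reduction operation minimum which has no identity
```

Both views agree that the clamp has not moved, so I'm handing in.

```bash
python3 - <<'E'
from h import *
S=cloud("side",np.load("side12.npz")['d'].astype(float)); T=cloud("top",np.load("top12.npz")['d'].astype(float))
for P in (S,T):
    m=(P[...,2]>30)&(P[...,2]<65)&(abs(P[...,0]-468)<60)&(P[...,1]<-215)&(P[...,1]>-330)
    print(m.sum(),np.median(P[m],0).round(1),P[m].min(0).round(0),P[m].max(0).round(0))
print(manip.sign_off())
E
```

```text
144 [ 453.8 -283.1   45. ] [ 431. -316.   30.] [ 490. -264.   48.]
261 [ 461.6 -295.9   47.3] [ 433. -326.   30.] [ 492. -270.   55.]
the job is handed in; nothing more can be done
None
```

The toothed ring now faces the pointer, the plunger is home and the head is locked. I handed the job in at about 16 s of the 67 s allowed; sign-off gives no verdict.

**What I did:** I threw the lever over to its stop with its knob held loosely between the fingers. Then I turned the head +72° by one post, threw the lever back and moved the arm well clear.

**Last checks:**
- **Plunger:** the button top reads 93–95 mm, against 95 mm at the start and 110 mm while lifted.
- **Lever:** it is back at its starting lean.
- **Head:** before the lever went back, it was about 0.6° short of the station, within the 1.5° that the plunger pulls in.
- **Parts:** in the pictures all five are still in their nests.
- **Bystanders:** depths and outlines match the start.

**Checks that disagreed or were weak:**
- **Clamp block:** one spot depth in the side view differed by 12 mm. Its full outline matched the start in both views to within 2 mm, so I took it as unmoved.
- **Final notch position:** the last picture match was weak (score 0.31) because the sunlight had shifted. I relied on the plunger height instead.
- **Lever stops:** pressing the lever against its far stop gave about 24 N for a moment. On the return I felt only 3 N, so the closed end rests on the pictures.
- **Finger gap:** partway through the return throw it read 41.7 mm instead of 26 mm, then went back to 26 mm. I don't know why; the throw completed normally.

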